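# Take the drained soil samplers off their slanting pegs and rack them

## Task

Two metal soil sampler tubes, a wide one and a slim one, hang mouth down with a flanged drive cap over the slanting pegs of the draining stand. Lift each tube up and off its peg, turn it upright and stand it mouth down in the empty rack hole of its own size, lowering it right to the bottom before letting go, in whichever order you like. Leave the drive cap hanging, do not let a tube touch the bench, and do not disturb the other things.

Things in the scene. Friction and masses are not known exactly. Their poses are not given: they have to be found in the camera images.
- wide_tube: Wide sampler: plain aluminium tube 44 mm in diameter, open below, z = 0 (mouth, bevelled to 37 mm over 12 mm) to 112 mm; on top a dark steel cylindrical grip 30 mm in diameter, z = 112 to 157 mm; about 0.34 kg. Bore 22 mm wide, 100 mm deep. Origin: centre of the mouth; z along its axis from mouth to grip. It hangs on any one of the three pegs, its axis parallel to the peg, leaning 27 degrees.
- wide_grip (a point): middle of the wide sampler's grip, on its axis 135 mm from the mouth
- slim_tube: Slim sampler: the same in all lengths, bore and grip, but the tube is 32 mm in diameter, bevelled to 27 mm at the mouth; about 0.22 kg. Origin: centre of the mouth; z along its axis from mouth to grip. It hangs on any one of the three pegs.
- slim_grip (a point): middle of the slim sampler's grip, on its axis 135 mm from the mouth
- drive_cap: Flanged drive cap, stays hanging, on any one of the three pegs: like the slim sampler but with a flat disc 68 mm in diameter and 12 mm thick round its mouth. Origin: centre of the mouth.
- stand: Draining stand, fixed: drip tray 150 x 360 x 12 mm (x = -125 to 25 mm) with a blue beam 340 mm long along y. Origin on the bench below the pegs' feet; x points away from the robot, y left along the row, z up. Three pegs at y = +120, 0, -120 mm, steel rods 12 mm thick, rise from x = 0, z = 65 mm, leaning 27 degrees from vertical towards -x; tip at x = -66, z = 195 mm. The uppermost 100 mm are inside the hanging thing.
- peg0 (a point): very tip of the left peg (stand's +y). To free a thing, draw it more than 100 mm straight along the peg's axis, up and towards the stand's -x; the bore has 5 mm of play round the peg on each side
- peg1 (a point): very tip of the middle peg
- peg2 (a point): very tip of the right peg (stand's -y)
- rack: Tube rack, fixed grey block 100 x 210 x 55 mm (x, y, z), origin at the centre of its underside, y along the row of holes, x away from the robot. Three upright holes, each 45 mm deep: wide at (-10, +70), slim at (-10, -70), and a small middle one at (20, 0) mm that holds the vial.
- wide_hole (a point): centre of the mouth of the rack's wide hole (50 mm in diameter, chamfered, 45 mm deep, on top of the rack at 55 mm height); axes as the rack's
- slim_hole (a point): centre of the mouth of the rack's slim hole (38 mm in diameter, chamfered, 45 mm deep); axes as the rack's
- vial: small white-capped glass vial 25 mm in diameter and 69 mm long standing in the rack's middle hole, its top 79 mm above the bench; leave alone; origin at its underside
- tin_a: lidded aluminium moisture tin, 65 mm in diameter, 45 mm high, on the bench; leave alone; origin at its underside
- tin_b: smaller lidded moisture tin, 55 mm in diameter, 38 mm high, on the bench; leave alone; origin at its underside
- bowl: brass bowl, 104 mm in diameter, 42 mm high; leave alone; origin at its underside
- spatula: spatula with wooden handle, 200 mm long, lying on the bench; leave alone
Not all that is in view belongs to the job. What is shaped like the slim_tube but red or yellow is not meant.

How it is judged (in metres and radians):
On the way, in this order (a step that is already met when the one before it is completed fails the run):
1. one of the tubes is off its peg, carried by the fingers (((distance of wide_tube from where it was at the start of the episode above 0.13 m and contact force between the fingers and wide_tube above 1 N) or (distance of slim_tube from where it was at the start of the episode above 0.13 m and contact force between the fingers and slim_tube above 1 N))), for 0.2 s.
2. that tube is lowered into the hole of its size, still held, at least 30 mm deep (((z of wide_tube in the frame of wide_hole below -0.03 m and horizontal distance between wide_tube and wide_hole below 0.009 m and angle between wide_tube's own z axis and vertical below 0.2 rad and contact force between the fingers and wide_tube above 0.5 N) or (z of slim_tube in the frame of slim_hole below -0.03 m and horizontal distance between slim_tube and slim_hole below 0.009 m and angle between slim_tube's own z axis and vertical below 0.2 rad and contact force between the fingers and slim_tube above 0.5 N))), for 0.1 s.
3. one tube stands in its hole and the other is off its peg, carried by the fingers (((z of wide_tube in the frame of wide_hole below -0.04 m and horizontal distance between wide_tube and wide_hole below 0.009 m and angle between wide_tube's own z axis and vertical below 0.2 rad and distance of slim_tube from where it was at the start of the episode above 0.13 m and contact force between the fingers and slim_tube above 1 N) or (z of slim_tube in the frame of slim_hole below -0.04 m and horizontal distance between slim_tube and slim_hole below 0.009 m and angle between slim_tube's own z axis and vertical below 0.2 rad and distance of wide_tube from where it was at the start of the episode above 0.13 m and contact force between the fingers and wide_tube above 1 N))), for 0.2 s.
4. the second tube is lowered into its hole, still held, at least 30 mm deep, with the first still seated (((z of wide_tube in the frame of wide_hole below -0.03 m and horizontal distance between wide_tube and wide_hole below 0.009 m and angle between each of wide_tube, slim_tube's own z axis and vertical below 0.2 rad and contact force between the fingers and wide_tube above 0.5 N and z of slim_tube in the frame of slim_hole below -0.04 m and horizontal distance between slim_tube and slim_hole below 0.009 m) or (z of slim_tube in the frame of slim_hole below -0.03 m and horizontal distance between slim_tube and slim_hole below 0.009 m and angle between each of slim_tube, wide_tube's own z axis and vertical below 0.2 rad and contact force between the fingers and slim_tube above 0.5 N and z of wide_tube in the frame of wide_hole below -0.04 m and horizontal distance between wide_tube and wide_hole below 0.009 m))), for 0.1 s.
At the end, for the whole second after the job is handed in: Both tubes rest upright (within 11 degrees) in the rack holes of their own size, undersides at least 40 mm below the rack's top and within 9 mm of the hole's axis; the drive cap hangs within 40 mm of its start, and the other loose things are within 40 mm of theirs (z of wide_tube in the frame of wide_hole below -0.04 m and horizontal distance between wide_tube and wide_hole below 0.009 m and angle between each of wide_tube, slim_tube's own z axis and vertical below 0.2 rad and z of slim_tube in the frame of slim_hole below -0.04 m and horizontal distance between slim_tube and slim_hole below 0.009 m and linear speed of each of wide_tube, slim_tube below 0.02 m/s and distance of each of drive_cap, tin_a, tin_b, bowl, spatula, vial from where it was at the start of the episode below 0.04 m); the robot touches nothing.
It fails at once if a tube touches the bench (contact force between any of wide_tube, slim_tube and table above 0.3 N).
It fails at once if the drive cap is taken or knocked off its peg (moved over 100 mm) (distance of drive_cap from where it was at the start of the episode above 0.1 m).
It fails at once if a bystander is moved more than 40 mm (distance of any of tin_a, tin_b, bowl, spatula, vial from where it was at the start of the episode above 0.04 m).
It also fails if it takes over 72 s, if anything falls off the work surface, if the arm or the gripper's body presses on something with over 40 N, if the wrist force passes 120 N, or if a joint passes its speed limit or range.

## Robot

A 7-joint arm with a two-finger parallel gripper is mounted at the origin on the work surface. World frame = base frame: x ahead of the robot, y to its left, z up, the work surface at z = 0. Lengths are in mm, angles in degrees, forces in N, time in s.
With the tool pointing down it reaches from about 400 to 875 mm from the base axis. Payload 6.5 kg.
Tool frame: the origin (TCP) lies between the finger pads; the fingertips stand 17 mm ahead of it and the grasp point (between the pads) lies 2 mm behind it; x points along the fingers, z is the direction in which the jaws open and shut, and the axes are right-handed (so a half turn about x gives the same grasp; the last joint's range is limited). The gripper opens to 88 mm and grips with 3 to 60 N. Pads are 18 mm wide; open, the fingers measure 123 mm over their backs; the gripper's body (75 mm by 187 mm) begins 45 mm behind the grasp point.
Start: joints at [64.618, 30.733, -0.252, 88.115, 0.149, 61.152, -4.079], TCP at [239.161, -604.394, 255.716] pointing down, gripper open.
Joint ranges: [-154.64, 154.64], [-21.42, 123.67], [-72.66, 72.17], [13.99, 137.28], [-74.86, 254.86], [10.95, 109.41], [-158.01, 158.01]. Speed limits (degrees/s): [136.94, 136.94, 180, 180, 180, 180, 180].

## Interface

Orientations are given as [roll, pitch, yaw] about the fixed x, y, z axes, in that order (R = Rz(yaw) Ry(pitch) Rx(roll)).
In Python, from bench import ctrl, read_camera, camera_params, workorder gives the robot as it stands. The module is installed in compiled form; this text tells all that it offers.
- The arm moves only by the tool apply_moves, never from a script. Its arguments are lists of equal length, an entry for each row: "slide": the shift along the tool's x, y, z in m, a list of three; "yaw": the turn about the tool's x in degrees; "gripper": the closure, from -1 (fully open) to 1 (shut). A call has 1 to 20 rows; each row is the pose to reach, as a shift and turn from the pose commanded when the call began, along the tool's axes at that moment; what a row does not reach only later rows make up. A row lasts 1/12 s, in which the tool goes at most 41.7 mm and 7.16 degrees, less where a joint would pass 70% of its speed; a pose out of reach is approached as far as the arm can. A call with a gripper value outside its range is refused whole. The fingers move at their own pace and stop on an object; "squeeze" is the grip in N (left out, the last holds). Time passes only in rows, so rows that repeat a pose let the fingers close. It gives the time, the measured TCP pose, the force and the opening at its end, in the units of the state.
- ctrl.read_state(): the state, without advancing time (a new reading comes with each control period).
- read_camera(name): name is "side" or "top" or "wrist"; returns (picture, depth): 480x640x3 uint8, blue, green, red; 480x640 float32, mm along the optical axis (not along the pixel's ray), 0 where there is no reading.
- camera_params(name): a dict with "intrinsics" (3x3 intrinsics, pixels), "origin" and "attitude" of the camera in the world. Camera axes: x right, y down, z forward; pixel columns grow to the right and rows downward; lengths in mm; the calibration is good to about 2 mm. A picture is of the moment at which its call begins: read the wrist's pose just before it. camera_params takes no time and is no camera call; for the wrist camera it gives the pose at the moment of the call.
- workorder.close_job(): hands the job in, once; it reports no verdict.
The state is a dict: "t": time; "qpos": joint angles; "joint_velocities": joint speeds; "tau": joint torques, N m; "position": TCP position; "tcp_rot": TCP orientation; "wrist_force": force on the tool from outside, world axes, zero at the start; "moment": the same for the moment, N m; "width": opening from 0.0 (shut) to 1.0 (fully open).
Only numpy, scipy, OpenCV 4.12 (cv2) and the standard library are available. Lean on these libraries where they do the work, as an engineer would, in place of code of your own. Each camera call takes 0.05 s, during which the arm holds its last target.

## Working session

There is one attempt and no reset: what is moved stays moved. The work goes in short steps, Python scripts to look and compute and a tool call to move; the robot and the scene stay as the last step left them, time stands still between calls to the robot, and variables do not carry over. Pictures are saved under pics/ and viewed, and the job is handed in when it is done.

Besides the shell and the picture viewer there is one more tool, called after "Call:" as name(argument=value, ...), one argument or row to a line, values as JSON. apply_moves: Moves the arm, as the interface text tells. Its arguments: {"type":"object","properties":{"slide":{"type":"array"},"yaw":{"type":"array"},"gripper":{"type":"array"},"squeeze":{"type":"number"}},"required":["slide","yaw","gripper"]}

```bash
mkdir -p pics; ls; python3 - <<'E'
from bench import ctrl, read_camera, camera_params
import cv2
print(ctrl.read_state())
for n in ["side","top","wrist"]:
    p=camera_params(n)
    print(n,p)
    im,d=read_camera(n)
    cv2.imwrite(f"pics/{n}0.png",im)
    import numpy as np; np.save(f"pics/{n}0.npy",d)
E
```

```text
pics
{'t': 0.0, 'qpos': array([64.61760506, 30.7770917 , -0.25336041, 88.17074231,  0.14878223,
       61.15141568, -4.07994663]), 'joint_velocities': array([ 0.04549428,  0.0842196 , -0.02550637,  0.04840332, -0.00196519,
       -0.09433824,  0.08510536]), 'tau': array([ 7.01592744e-04, -5.70966589e+01,  9.91358310e-01, -2.51597375e+01,
       -5.61826816e-02,  1.79822138e-02,  1.53476781e-04]), 'position': array([ 238.93087594, -603.86247735,  254.84349089]), 'tcp_rot': array([-175.60160695,   89.90107618,  115.99053147]), 'wrist_force': array([ 0.14778466,  0.78899622, -0.45296478]), 'moment': array([0.04309052, 0.00941165, 0.00967508]), 'width': 0.9970132408501442}
side {'intrinsics': array([[496.37050401,   0.        , 320.40285067],
       [  0.        , 496.37050401, 248.0931076 ],
       [  0.        ,   0.        ,   1.        ]]), 'origin': array([ 423.56275588, -726.6150419 ,  747.52353226]), 'attitude': array([-130.34553552,   -0.3557183 ,   -1.94017959])}
top {'intrinsics': array([[548.90717266,   0.        , 315.25985757],
       [  0.        , 548.90717266, 233.85434803],
       [  0.        ,   0.        ,   1.        ]]), 'origin': array([ 402.83336808,   18.65966983, 1143.84020588]), 'attitude': array([-177.56794752,   -1.88314886,  -90.50216176])}
wrist {'intrinsics': array([[388.16699946,   0.        , 321.71744009],
       [  0.        , 388.16699946, 230.37515353],
       [  0.        ,   0.        ,   1.        ]]), 'origin': array([ 315.49012039, -574.23638448,  383.64585104]), 'attitude': array([ 1.61754380e+02,  1.33280135e-01, -6.84321056e+01])}
```

View pics/side0.png

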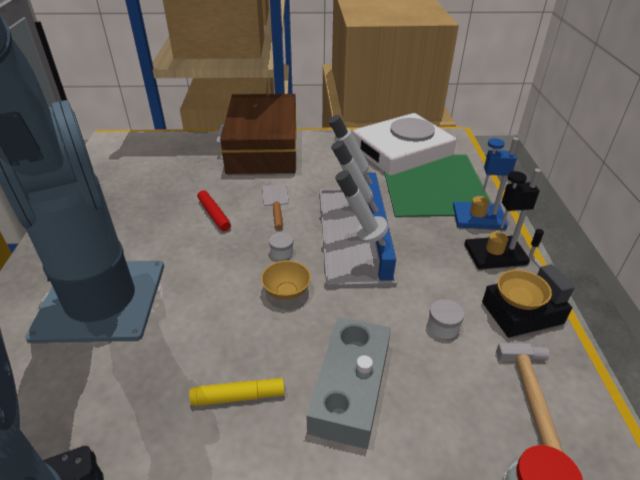

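View pics/top0.png

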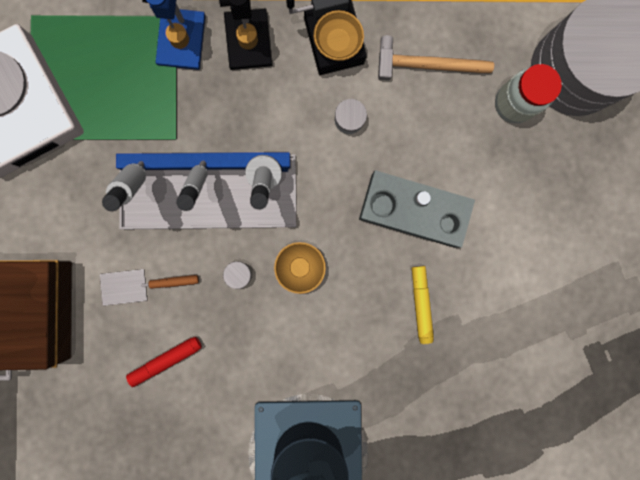

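View pics/wrist0.png

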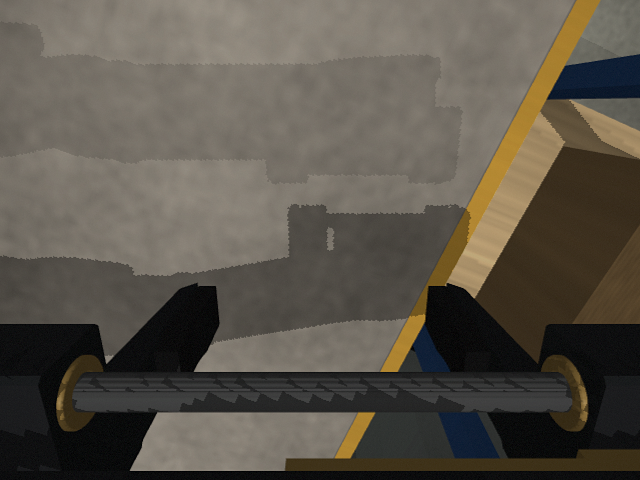

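```bash
cat > h.py <<'E'
import numpy as np, cv2
from scipy.spatial.transform import Rotation as R
def rot(a): return R.from_euler('xyz',a,degrees=True).as_matrix()
def cloud(d,p):
    K=p['intrinsics'];v,u=np.mgrid[0:480,0:640]
    P=np.stack([(u-K[0,2])/K[0,0]*d,(v-K[1,2])/K[1,1]*d,d],-1)
    return P@rot(p['attitude']).T+p['origin']
def crop(im,x0,y0,x1,y1,f,name):
    c=cv2.resize(im[y0:y1,x0:x1],None,fx=f,fy=f,interpolation=cv2.INTER_CUBIC)
    cv2.imwrite(name,c)
E
python3 - <<'E'
from h import *
from bench import ctrl,camera_params
im=cv2.imread('pics/top0.png');crop(im,90,140,310,240,3.6,'pics/topA.png')
crop(im,350,160,490,260,5,'pics/topR.png')
im=cv2.imread('pics/side0.png');crop(im,300,100,420,300,3,'pics/sideA.png')
s=ctrl.read_state();print(rot(s['tcp_rot']))
for n in ['top','side']:
    C=cloud(np.load(f'pics/{n}0.npy'),camera_params(n))
    pts={'top':[(112,197),(185,197),(260,193),(383,205),(424,198),(450,223),(375,175),(473,200),(463,246),(360,220),(118,160),(290,160),(122,228),(296,226),(235,200)],'side':[(338,121),(341,145),(348,180),(365,365),(350,330),(335,400),(385,215),(300,360)]}[n]
    for u,v in pts: print(n,u,v,C[v,u].round(1))
E
```

```text
[[-5.59801077e-04  9.29812956e-01  3.68032001e-01]
 [ 1.17837093e-03  3.68032416e-01 -9.29812213e-01]
 [-9.99999149e-01 -8.68316652e-05 -1.30168950e-03]]
top 112 197 [502.8 317.6 248. ]
top 185 197 [502.  199.9 249.9]
top 260 193 [508.1  78.6 248.5]
top 383 205 [ 509.4 -160.    14.2]
top 424 198 [ 516.3 -230.2   81.2]
top 450 223 [ 471.  -299.3   14.8]
top 375 175 [ 565.7 -138.1   56.5]
top 473 200 [ 514.5 -335.2   55.8]
top 463 246 [ 423.2 -329.3    2.4]
top 360 220 [ 479.3 -113.1    2.6]
top 118 160 [594.9 366.   69.9]
top 290 160 [596.8  31.6  53.8]
top 122 228 [465.4 375.5  12.9]
top 296 226 [467.7  20.7   1.5]
top 235 200 [522.3 146.6   5.6]
side 338 121 [501.7 311.9 240.6]
side 341 145 [500.4 191.2 246. ]
side 348 180 [506.   70.4 237.9]
side 365 365 [ 517.4 -234.6   76.7]
side 350 330 [ 502.9 -128.6   39.6]
side 335 400 [ 467.5 -268.4   30.3]
side 385 215 [607.5 187.4  67.2]
side 300 360 [ 4.098e+02 -1.638e+02  1.000e-01]
```

View pics/topA.png

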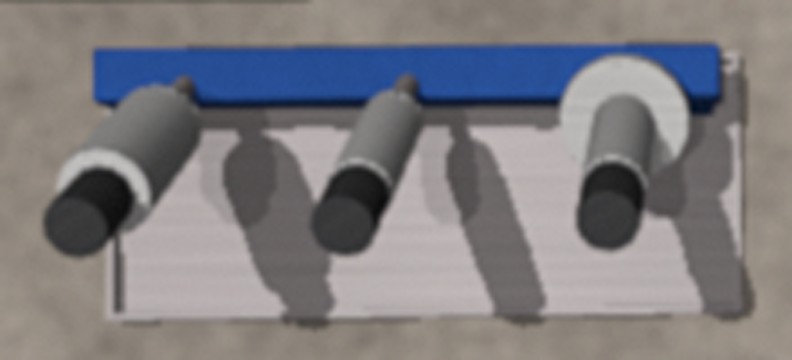

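View pics/topR.png

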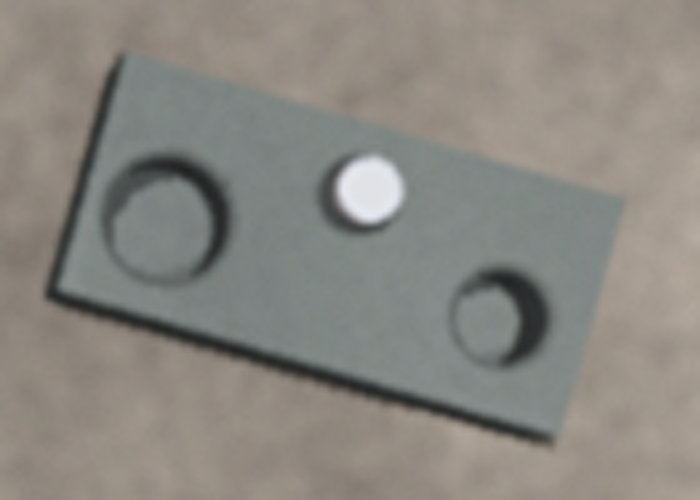

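View pics/sideA.png

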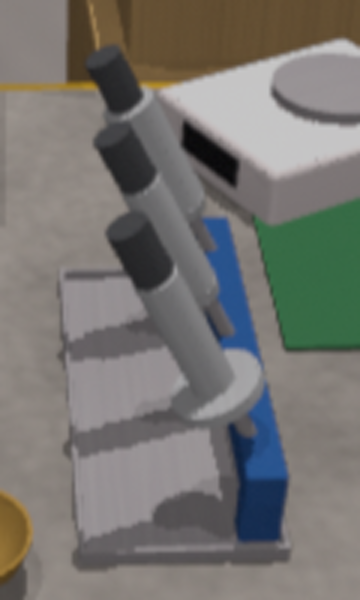

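```bash
cat >> h.py <<'E'
def ray(p,u,v,z):
    K=p['intrinsics'];d=rot(p['attitude'])@np.array([(u-K[0,2])/K[0,0],(v-K[1,2])/K[1,1],1])
    return p['origin']+d*(z-p['origin'][2])/d[2]
E
python3 - <<'E'
from h import *
from bench import camera_params
def rect(q):
    (c,s,a)=cv2.minAreaRect(q.astype(np.float32)); return np.round(c,1),np.round(s,1),round(a,2)
for n in ['top','side']:
    p=camera_params(n);C=cloud(np.load(f'pics/{n}0.npy'),p);X,Y,Z=C[...,0],C[...,1],C[...,2]
    m=(Z>50)&(Z<60)&(X>400)&(X<600)&(Y<-80)&(Y>-380)
    m=cv2.morphologyEx(m.astype(np.uint8),cv2.MORPH_OPEN,np.ones((3,3)))>0
    print(n,'rack',rect(C[m][:,:2]),Z[m].mean())
    im=cv2.imread(f'pics/{n}0.png').astype(int)
    b=(im[...,0]>im[...,2]+60)&(X>540)&(X<650)&(Y>0)&(Y<400)&(Z>40)&(Z<100)
    print('beam z pct',np.percentile(Z[b],[5,50,95]))
    zt=np.percentile(Z[b],80); b&=abs(Z-zt)<4
    print(n,'beam',rect(C[b][:,:2]),b.sum(),zt)
    t=(Z>8)&(Z<16)&(X>430)&(X<600)&(Y>0)&(Y<400)
    t=cv2.morphologyEx(t.astype(np.uint8),cv2.MORPH_OPEN,np.ones((3,3)))>0
    print(n,'tray',rect(C[t][:,:2]))
    for y in (318,199,79):
        g=(Z>225)&(Z<262)&(abs(Y-y)<40)&(X>440)&(X<560)
        q=C[g]; 
        if n=='top': tp=q[q[:,2]>np.percentile(q[:,2],90)-12]; 
        print(n,'grip',q.mean(0).round(1),q.min(0).round(1),q.max(0).round(1),len(q))
p=camera_params('top')
print('holes',ray(p,383.2,204,55),ray(p,450,223.4,55),'vial',ray(p,424,198,79))
print('tops',ray(p,112.2,202.5,246),ray(p,185.8,201.7,246),ray(p,259.4,200.5,246))
E
```

```text
top rack (array([ 498.8, -224.3]), array([211. , 100.9]), 73.17) 56.106060963795734
beam z pct [67.67643512 71.08271281 74.28906452]
top beam (array([594.5, 201.5]), array([ 28.5, 336.7]), 0.29) 1747 72.7710846565943
top tray (array([481.2, 268.5]), array([225.1,  28.9]), 89.64)
top grip [499.3 318.3 241.8] [482.3 306.2 225.2] [520.3 335.3 252. ] 370
top grip [499.2 199.4 242. ] [481.7 185.9 225.3] [519.8 214.6 252.9] 347
top grip [500.8  80.5 242.7] [482.8  66.6 225.1] [522.6  95.3 254.2] 333
side rack (array([ 497.6, -223.2]), array([212.8, 100.4]), 73.38) 53.7379004000777
beam z pct [65.41973678 68.44390552 70.76410339]
side beam (array([593.3, 200.2]), array([ 28.8, 337.9]), 0.48) 606 69.75615742754098
side tray (array([515.2,  23.8]), array([74.6,  7.6]), 0.28)
side grip [497.7 314.2 236.9] [481.5 302.9 225.6] [516.  334.7 250.1] 159
side grip [497.5 194.7 237. ] [480.2 183.3 225.2] [516.7 217.1 250.5] 189
side grip [499.4  74.9 237.5] [482.1  65.2 225. ] [518.7  94.5 250.1] 235
holes [ 507.52606546 -153.96884005   55.        ] [ 467.76988042 -287.93010434   55.        ] vial [ 516.57319437 -230.70684374   79.        ]
tops [494.06416429 317.93986028 246.        ] [494.7220733  199.40396807 246.        ] [496.04283623  79.80522992 246.        ]
```

```bash
cat >> h.py <<'E'
def plan(tgt,jaw,start=None):
    """slide (m) in tool axes and yaw (deg) to bring TCP to tgt (mm) with jaw axis at world angle jaw"""
    from bench import ctrl
    s=ctrl.read_state();T=rot(s['tcp_rot'])
    sl=T.T@(np.array(tgt)-s['position'])/1000
    a=np.degrees(np.arctan2(T[1,2],T[0,2]))
    print('t',round(s['t'],2),'pos',s['position'].round(1),'jaw',a.round(2),'q',s['qpos'].round(0),'F',s['wrist_force'].round(1),'w',round(s['width']*88,1))
    print(' slide',sl.round(4),'rows',np.ceil(np.linalg.norm(sl)/.0417),'yaw',round((a-jaw+180)%360-180,2))
E
python3 -c "
from h import *
plan((470,-150,350),10)"
```

```text
t 0.15 pos [ 239.  -604.   255.1] jaw -68.41 q [65. 31. -0. 88.  0. 61. -4.] F [0.6 0.3 0.2] w 87.8
 slide [-0.0945  0.3818 -0.3372] rows 13.0 yaw -78.41
```

Call:
apply_moves(
  slide=[
    [-0.05, 0.02, -0.02],
    [-0.0945, 0.382, -0.337],
    [-0.0945, 0.382, -0.337],
    [-0.0945, 0.382, -0.337],
    [-0.0945, 0.382, -0.337],
    [-0.0945, 0.382, -0.337],
    [-0.0945, 0.382, -0.337],
    [-0.0945, 0.382, -0.337],
    [-0.0945, 0.382, -0.337],
    [-0.0945, 0.382, -0.337],
    [-0.0945, 0.382, -0.337],
    [-0.0945, 0.382, -0.337],
    [-0.0945, 0.382, -0.337],
    [-0.0945, 0.382, -0.337],
    [-0.0945, 0.382, -0.337],
    [-0.0945, 0.382, -0.337],
  ],
  yaw=[-5, -12, -19, -26, -33, -40, -47, -54, -61, -68, -75, -78.4, -78.4, -78.4, -78.4, -78.4],
  gripper=[-1, -1, -1, -1, -1, -1, -1, -1, -1, -1, -1, -1, -1, -1, -1, -1],
)

```text
t: 1.48
position: [469.9, -151.2, 349.9]
tcp_rot: [-165.2, 89.9, -155.2]
wrist_force: [-0.4, -0.8, -0.9]
width: 1.0
```

```bash
python3 -c "
from h import *
plan((502.5,318,330),90)"
```

```text
t 1.48 pos [ 469.9 -151.2  349.9] jaw 9.95 q [ 38.  12. -29. 103.   6.  66.  17.] F [-0.4 -0.8 -0.9] w 88.0
 slide [0.0196 0.4565 0.1133] rows 12.0 yaw -80.05
```

Call:
apply_moves(
  slide=[
    [0.02, 0.4565, 0.1133],
    [0.02, 0.4565, 0.1133],
    [0.02, 0.4565, 0.1133],
    [0.02, 0.4565, 0.1133],
    [0.02, 0.4565, 0.1133],
    [0.02, 0.4565, 0.1133],
    [0.02, 0.4565, 0.1133],
    [0.02, 0.4565, 0.1133],
    [0.02, 0.4565, 0.1133],
    [0.02, 0.4565, 0.1133],
    [0.02, 0.4565, 0.1133],
    [0.02, 0.4565, 0.1133],
    [0.02, 0.4565, 0.1133],
    [0.02, 0.4565, 0.1133],
    [0.02, 0.4565, 0.1133],
  ],
  yaw=[-7, -14, -21, -28, -35, -42, -49, -56, -63, -70, -77, -80, -80, -80, -80],
  gripper=[-1, -1, -1, -1, -1, -1, -1, -1, -1, -1, -1, -1, -1, -1, -1],
)

```text
t: 2.73
position: [503.8, 316.1, 329.6]
tcp_rot: [176.1, 89.9, -94.2]
wrist_force: [0.0, -0.0, -0.3]
width: 0.997
```

```bash
python3 - <<'E'
from h import *
from bench import *
plan((502.5,318,229),90)
p=camera_params('wrist');im,d=read_camera('wrist');cv2.imwrite('pics/w1.png',im)
C=cloud(d,p);m=(C[...,2]>232)&(C[...,2]<265)&(abs(C[...,1]-318)<40)&(abs(C[...,0]-500)<60)
print(C[m].mean(0),C[m].min(0),C[m].max(0),m.sum(), [q.mean() for q in np.nonzero(m)])
E
```

```text
t 2.73 pos [503.8 316.1 329.6] jaw 89.72 q [ -1.  30. -51.  90.  24.  72.  34.] F [ 0.  -0.  -0.3] w 87.8
 slide [0.1006 0.0013 0.0021] rows 3.0 yaw -0.28
[494.93336459 322.04973891 242.99368335] [481.24065319 307.61758797 232.12965054] [515.69582917 336.83513103 250.27915912] 2037 [np.float64(231.9430535100638), np.float64(332.20765832106036)]
```

View pics/w1.png

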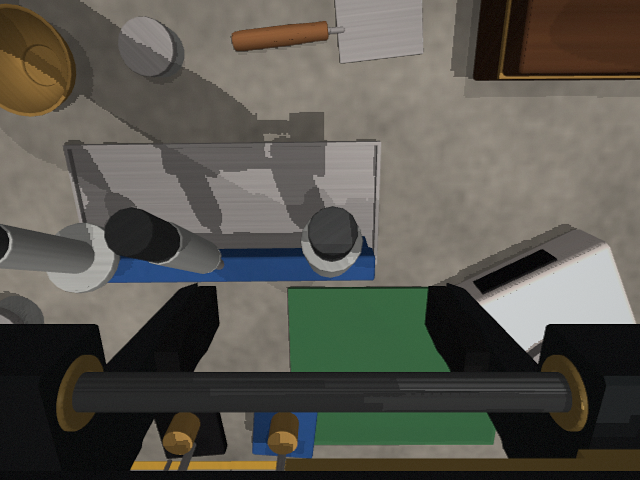

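Call:
apply_moves(
  slide=[
    [0.025, 0.001, 0.004],
    [0.05, 0.001, 0.004],
    [0.07, 0.001, 0.004],
    [0.085, 0.001, 0.004],
    [0.1, 0.001, 0.004],
    [0.1, 0.001, 0.004],
    [0.1, 0.001, 0.004],
    [0.1, 0.001, 0.004],
    [0.1, 0.001, 0.004],
    [0.1, 0.001, 0.004],
    [0.1, 0.001, 0.004],
    [0.1, 0.001, 0.004],
    [0.1, 0.001, 0.004],
  ],
  yaw=[0, 0, 0, 0, 0, 0, 0, 0, 0, 0, 0, 0, 0],
  gripper=[-1, -1, -1, -1, -1, -1, 0.6, 0.6, 1, 1, 1, 1, 1],
  squeeze=25,
)

```text
t: 3.87
position: [501.8, 322.8, 230.4]
tcp_rot: [-71.4, 90.0, 18.6]
wrist_force: [-0.3, 0.2, -0.5]
width: 0.496
```

```bash
python3 - <<'E'
from h import *
from bench import *
plan((448,320,336),90)
for n in ['side']:
    im,d=read_camera(n);crop(im,250,60,450,310,3,'pics/s2.png' )
    cv2.imwrite('pics/s2.png',cv2.resize(cv2.imread('pics/s2.png'),(480,600)))
E
```

```text
t 3.87 pos [501.8 322.8 230.4] jaw 89.99 q [ -4.  35. -48.  96.  29.  62.  30.] F [-0.3  0.2 -0.5] w 43.6
 slide [-0.1056  0.0538 -0.0028] rows 3.0 yaw -0.01
```

View pics/s2.png

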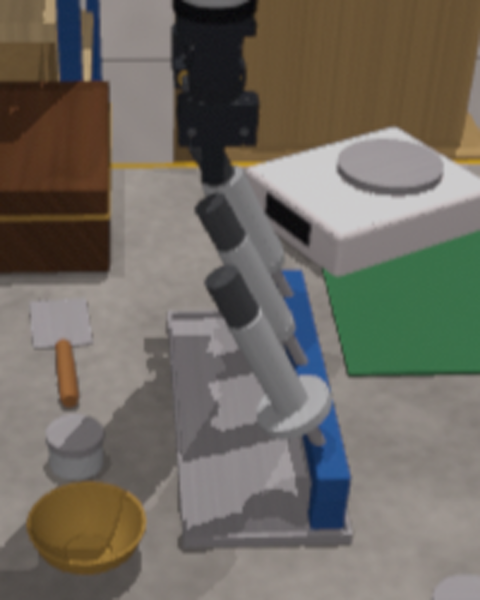

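Call:
apply_moves(
  slide=[
    [0, 0, -0.002],
    [0, 0, -0.002],
    [0, 0, -0.002],
    [0, 0, -0.002],
    [0, 0, -0.002],
    [0, 0, -0.002],
    [0, 0, -0.002],
    [0, 0, -0.002],
  ],
  yaw=[0, 0, 0, 0, 0, 0, 0, 0],
  gripper=[1, 1, 1, 1, 1, 1, 1, 1],
)

```text
t: 4.58
position: [501.6, 320.5, 230.2]
tcp_rot: [155.2, 90.0, -114.8]
wrist_force: [-1.1, -1.9, 3.2]
width: 0.335
```

```bash
python3 - <<'E'
from h import *
from bench import *
plan((448,320.8,336),90)
E
```

```text
t 4.58 pos [501.6 320.5 230.2] jaw 89.99 q [ -3.  35. -48.  96.  29.  62.  30.] F [-1.1 -1.9  3.2] w 29.5
 slide [-0.1058  0.0537  0.0002] rows 3.0 yaw -0.01
```

Call:
apply_moves(
  slide=[
    [-0.0045, 0.0023, 0],
    [-0.0134, 0.0068, 0],
    [-0.0223, 0.0114, 0],
    [-0.0312, 0.0159, 0],
    [-0.04, 0.0204, 0],
    [-0.0446, 0.0227, 0],
    [-0.0446, 0.0227, 0],
  ],
  yaw=[0, 0, 0, 0, 0, 0, 0],
  gripper=[1, 1, 1, 1, 1, 1, 1],
)

```text
t: 5.17
position: [478.5, 321.3, 276.4]
tcp_rot: [-64.3, 89.9, 25.7]
wrist_force: [0.2, -0.2, -3.2]
width: 0.333
```

```bash
python3 - <<'E'
from h import *
from bench import *
plan((448,320.8,336),90)
for n in ['side']:
    im,d=read_camera(n);crop(im,270,30,430,190,3.7,'pics/s3.png' )
E
```

```text
t 5.17 pos [478.5 321.3 276.4] jaw 90.04 q [ -2.  31. -50.  96.  26.  65.  31.] F [ 0.2 -0.2 -3.2] w 29.3
 slide [-0.0597  0.0304 -0.0005] rows 2.0 yaw 0.04
```

View pics/s3.png

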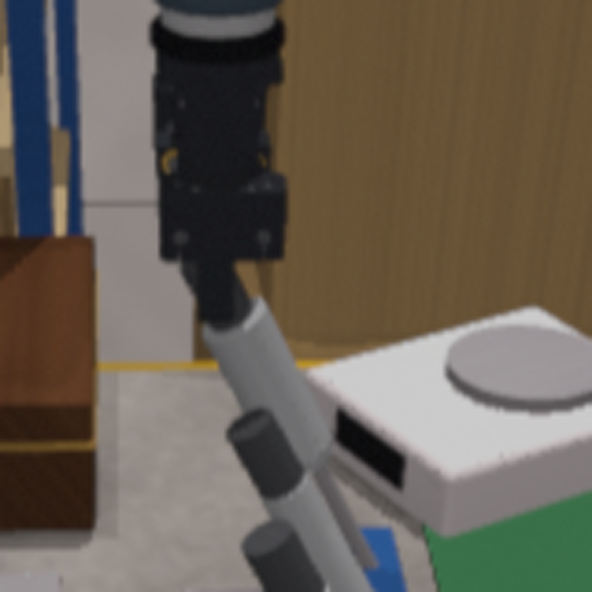

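Call:
apply_moves(
  slide=[
    [-0.009, 0.0046, 0],
    [-0.018, 0.0092, 0],
    [-0.027, 0.0138, 0],
    [-0.036, 0.0183, 0],
    [-0.045, 0.023, 0],
    [-0.054, 0.0275, 0],
    [-0.063, 0.032, 0],
    [-0.075, 0.033, 0],
    [-0.09, 0.033, 0],
    [-0.105, 0.033, 0],
    [-0.12, 0.033, 0],
    [-0.13, 0.033, 0],
    [-0.135, 0.033, 0],
    [-0.135, 0.033, 0],
  ],
  yaw=[0, 0, 0, 0, 0, 0, 0, 0, 0, 0, 0, 0, 0, 0],
  gripper=[1, 1, 1, 1, 1, 1, 1, 1, 1, 1, 1, 1, 1, 1],
)

```text
t: 6.38
position: [446.3, 321.2, 411.0]
tcp_rot: [-54.2, 89.9, 35.8]
wrist_force: [-0.4, 0.1, -4.1]
width: 0.334
```

```bash
python3 - <<'E'
from h import *
from bench import *
plan((448,150,410),90)
for n in ['side']:
    im,d=read_camera(n);crop(im,250,0,450,190,3,'pics/s4.png' )
E
```

```text
t 6.38 pos [446.3 321.2 411. ] jaw 89.99 q [  1.  21. -55.  89.  18.  78.  34.] F [-0.4  0.1 -4.1] w 29.4
 slide [ 0.0008 -0.0018 -0.1712] rows 5.0 yaw -0.01
```

View pics/s4.png

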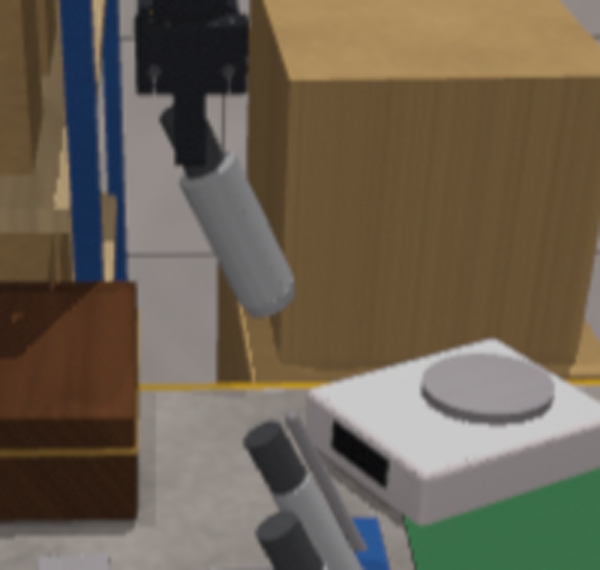

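Call:
apply_moves(
  slide=[
    [0, -0.001, -0.012],
    [0, -0.003, -0.036],
    [0, -0.006, -0.066],
    [0, -0.01, -0.098],
    [0, -0.013, -0.13],
    [0, -0.016, -0.162],
    [0, -0.019, -0.194],
    [0, -0.023, -0.226],
    [0, -0.026, -0.258],
    [0, -0.03, -0.29],
    [0, -0.034, -0.322],
    [0, -0.038, -0.352],
    [0, -0.043, -0.382],
    [0, -0.048, -0.41],
    [0, -0.053, -0.436],
    [0, -0.058, -0.458],
    [0, -0.062, -0.47],
    [0, -0.062, -0.475],
    [0, -0.062, -0.475],
    [0, -0.062, -0.475],
  ],
  yaw=[0, 0, 0, 0, 0, 0, 0, 0, 0, 0, 0, 0, 0, 0, 0, 0, 0, 0, 0, 0],
  gripper=[1, 1, 1, 1, 1, 1, 1, 1, 1, 1, 1, 1, 1, 1, 1, 1, 1, 1, 1, 1],
)

```text
t: 8.1
position: [507.8, -152.6, 409.6]
tcp_rot: [30.9, 89.9, 121.0]
wrist_force: [-0.1, 1.1, -3.1]
width: 0.333
```

```bash
python3 - <<'E'
from h import *
from bench import *
plan((508.2,-154,205),90)
E
```

```text
t 8.1 pos [ 507.8 -152.6  409.6] jaw 90.09 q [ 47.  16. -44.  93.  11.  76.  92.] F [-0.1  1.1 -3.1] w 29.3
 slide [ 0.2046 -0.0005 -0.0016] rows 5.0 yaw 0.09
```

Call:
apply_moves(
  slide=[
    [0.01, 0, -0.001],
    [0.03, 0, -0.001],
    [0.055, 0, -0.001],
    [0.08, 0, -0.001],
    [0.105, 0, -0.001],
    [0.13, 0, -0.001],
    [0.155, 0, -0.001],
    [0.175, 0, -0.001],
    [0.19, 0, -0.001],
    [0.2, 0, -0.001],
    [0.204, 0, -0.001],
    [0.204, 0, -0.001],
    [0.204, 0, -0.001],
  ],
  yaw=[0, 0, 0, 0, 0, 0, 0, 0, 0, 0, 0, 0, 0],
  gripper=[1, 1, 1, 1, 1, 1, 1, 1, 1, 1, 1, 1, 1],
)

```text
t: 9.18
position: [508.5, -154.9, 206.4]
tcp_rot: [-97.5, 89.9, -7.5]
wrist_force: [0.9, 1.0, -3.0]
width: 0.332
```

```bash
python3 - <<'E'
from h import *
from bench import *
plan((508.2,-154,205),90)
im,d=read_camera('side');crop(im,270,200,470,400,3,'pics/s5.png' )
E
```

```text
t 9.18 pos [ 508.5 -154.9  206.4] jaw 90.03 q [ 43.  28. -39. 107.  22.  53.  83.] F [ 0.9  1.  -3. ] w 29.2
 slide [0.0014 0.0003 0.0009] rows 1.0 yaw 0.03
```

View pics/s5.png

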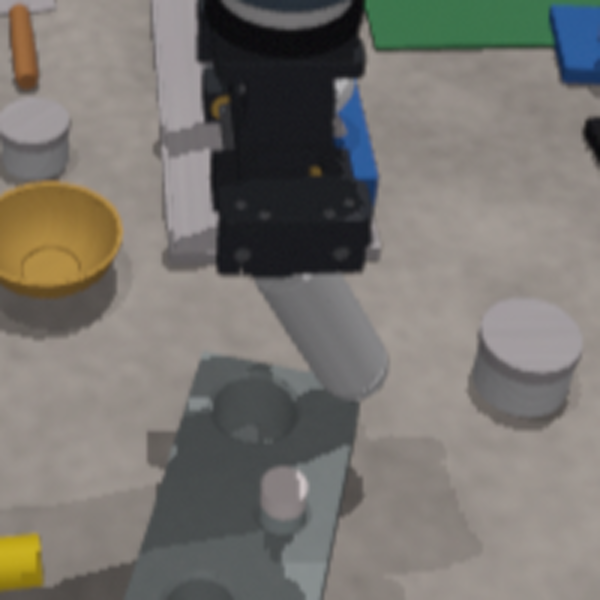

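Call:
apply_moves(
  slide=[
    [0, 0, 0],
    [0, 0, 0],
    [0, 0, 0],
    [0, 0, 0],
  ],
  yaw=[0, 0, 0, 0],
  gripper=[1, 1, 1, 1],
  squeeze=10,
)

```text
t: 9.57
position: [508.1, -155.4, 206.1]
tcp_rot: [-120.2, 90.0, -30.2]
wrist_force: [-0.7, -0.6, -4.0]
width: 0.334
```

```bash
python3 - <<'E'
from h import *
from bench import *
plan((508.2,-154,205),90);print(ctrl.read_state()['moment'])
im,d=read_camera('side');crop(im,320,280,420,380,4,'pics/s6.png' )
E
```

```text
t 9.57 pos [ 508.1 -155.4  206.1] jaw 89.98 q [ 43.  28. -39. 107.  22.  53.  83.] F [-0.7 -0.6 -4. ] w 29.4
 slide [ 0.0011 -0.0001  0.0014] rows 1.0 yaw -0.02
[ 0.04994215 -0.11920992  0.01315023]
```

View pics/s6.png

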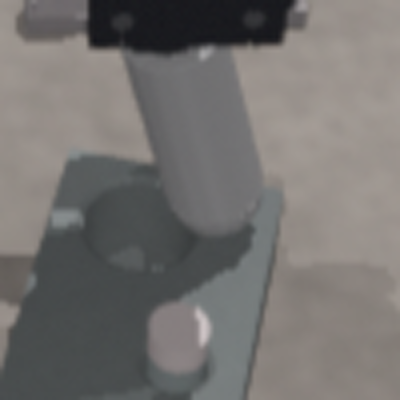

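Call:
apply_moves(
  slide=[
    [0, 0, 0.001],
    [0, 0, 0.001],
    [0, 0, 0.001],
    [0, 0, 0.001],
    [0, 0, 0.001],
    [0, 0, 0.001],
  ],
  yaw=[0, 0, 0, 0, 0, 0],
  gripper=[1, 1, 1, 1, 1, 1],
  squeeze=9,
)

```text
t: 10.12
position: [508.0, -154.3, 205.8]
tcp_rot: [-93.2, 90.0, -3.3]
wrist_force: [1.0, 0.1, -3.0]
width: 0.339
```

```bash
python3 - <<'E'
from h import *
from bench import *
plan((508.2,-154,205),90);print(ctrl.read_state()['moment'])
im,d=read_camera('side');crop(im,320,280,420,380,4,'pics/s7.png' )
E
```

```text
t 10.12 pos [ 508.  -154.3  205.8] jaw 89.99 q [ 42.  28. -39. 107.  22.  53.  83.] F [ 1.   0.1 -3. ] w 29.8
 slide [ 0.0008 -0.0002  0.0003] rows 1.0 yaw -0.01
[ 0.045821   -0.09230087  0.01853874]
```

View pics/s7.png

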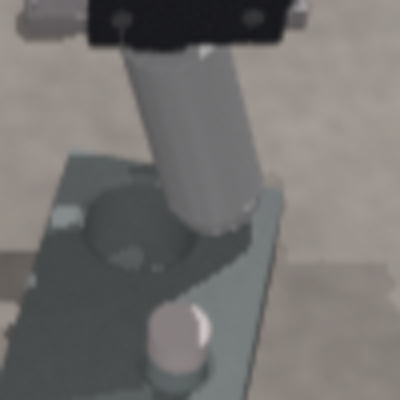

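Call:
apply_moves(
  slide=[
    [0, 0, 0],
    [0, 0, 0],
    [0, 0, 0],
    [0, 0, 0],
    [0, 0, 0],
    [0, 0, 0],
  ],
  yaw=[0, 0, 0, 0, 0, 0],
  gripper=[1, 1, 1, 1, 1, 1],
  squeeze=6,
)

```text
t: 10.67
position: [508.0, -154.2, 205.8]
tcp_rot: [157.8, 90.0, -112.2]
wrist_force: [-0.6, -1.0, -3.7]
width: 0.337
```

```bash
python3 - <<'E'
from h import *
from bench import *
plan((508.2,-154,205),90);print(ctrl.read_state()['moment'])
im,d=read_camera('side');crop(im,320,280,420,380,4,'pics/s8.png' )
E
```

```text
t 10.67 pos [ 508.  -154.2  205.8] jaw 89.99 q [ 42.  28. -39. 107.  22.  53.  83.] F [-0.6 -1.  -3.7] w 29.6
 slide [ 0.0008 -0.0002  0.0002] rows 1.0 yaw -0.01
[ 0.0591124  -0.1161234  -0.05706593]
```

View pics/s8.png

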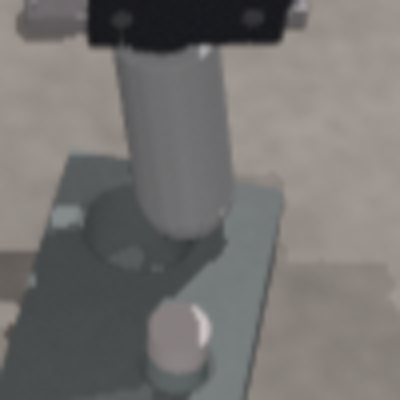

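Call:
apply_moves(
  slide=[
    [0, 0, 0],
    [0, 0, 0],
    [0, 0, 0],
    [0, 0, 0],
    [0, 0, 0],
    [0, 0, 0],
  ],
  yaw=[0, 0, 0, 0, 0, 0],
  gripper=[1, 1, 1, 1, 1, 1],
  squeeze=4,
)

```text
t: 11.22
position: [508.0, -154.3, 205.8]
tcp_rot: [-159.6, 90.0, -69.6]
wrist_force: [-0.3, -0.5, -3.7]
width: 0.339
```

```bash
python3 - <<'E'
from h import *
from bench import *
plan((508.2,-154,205),90)
p=camera_params('side')
im,d=read_camera('side');crop(im,320,280,420,380,5,'pics/s9.png' )
C=cloud(d,p);print(C[300:345:5,320:400:6].shape)
# tube surface pts: fit axis by mean y/x per z slice
m=(abs(C[...,0]-515)<60)&(abs(C[...,1]+165)<40)&(C[...,2]>62)&(C[...,2]<175)
Q=C[m]
for z in range(65,175,15):
    q=Q[abs(Q[:,2]-z)<7]
    if len(q)>10: print(z,len(q),'x',q[:,0].min().round(1),q[:,0].max().round(1),'y',q[:,1].min().round(1))
E
```

```text
t 11.22 pos [ 508.  -154.3  205.8] jaw 89.99 q [ 42.  28. -39. 107.  22.  53.  83.] F [-0.3 -0.5 -3.7] w 29.9
 slide [ 0.0008 -0.0002  0.0003] rows 1.0 yaw -0.01
(9, 14, 3)
65 36 x 500.7 535.5 y -175.9
80 116 x 496.7 538.8 y -177.1
95 135 x 495.9 537.9 y -178.1
110 134 x 493.8 536.7 y -177.1
125 144 x 493.2 535.4 y -177.8
140 147 x 492.4 534.5 y -178.2
155 155 x 490.4 533.4 y -178.4
170 187 x 489.7 532.5 y -177.6
```

View pics/s9.png

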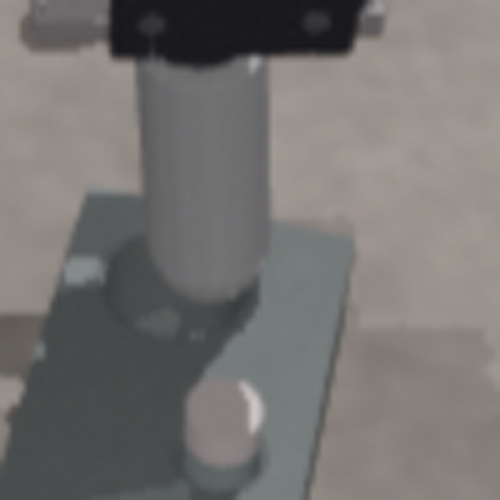

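Call:
apply_moves(
  slide=[
    [0, 0.004, 0],
    [0, 0.008, 0],
    [0, 0.008, 0],
    [0.005, 0.008, 0],
    [0.01, 0.008, 0],
    [0.015, 0.008, 0],
    [0.02, 0.007, 0],
    [0.025, 0.006, 0],
    [0.025, 0.006, 0],
  ],
  yaw=[0, 0, 0, 0, 0, 0, 0, 0, 0],
  gripper=[1, 1, 1, 1, 1, 1, 1, 1, 1],
  squeeze=7,
)

```text
t: 12.02
position: [501.5, -154.0, 179.5]
tcp_rot: [66.9, 89.9, 156.9]
wrist_force: [-0.6, 0.9, -3.4]
width: 0.334
```

```bash
python3 - <<'E'
from h import *
from bench import *
plan((508.2,-154,150),90)
im,d=read_camera('side');crop(im,320,280,420,380,5,'pics/s10.png' )
E
```

```text
t 12.02 pos [ 501.5 -154.   179.5] jaw 90.0 q [ 42.  30. -38. 109.  24.  49.  82.] F [-0.6  0.9 -3.4] w 29.4
 slide [ 0.0295 -0.0068  0.    ] rows 1.0 yaw 0.0
```

View pics/s10.png

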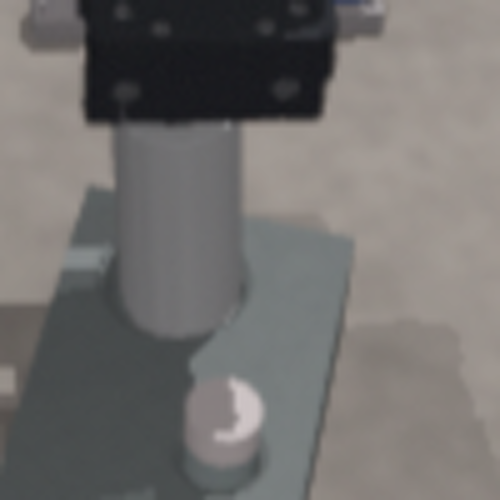

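Call:
apply_moves(
  slide=[
    [0.005, -0.001, 0],
    [0.01, -0.002, 0],
    [0.015, -0.004, 0],
    [0.02, -0.005, 0],
    [0.024, -0.006, 0],
    [0.028, -0.006, 0],
    [0.028, -0.006, 0],
  ],
  yaw=[0, 0, 0, 0, 0, 0, 0],
  gripper=[1, 1, 1, 1, 1, 1, 1],
)

```text
t: 12.65
position: [508.3, -154.1, 152.4]
tcp_rot: [-45.4, 90.0, 44.6]
wrist_force: [0.3, -0.1, -3.2]
width: 0.337
```

```bash
python3 - <<'E'
from h import *
from bench import *
plan((508.2,-154,150),90)
im,d=read_camera('side');crop(im,320,280,420,380,5,'pics/s11.png' )
E
```

```text
t 12.65 pos [ 508.3 -154.1  152.4] jaw 90.0 q [ 40.  32. -37. 109.  26.  47.  80.] F [ 0.3 -0.1 -3.2] w 29.7
 slide [0.0024 0.0001 0.0001] rows 1.0 yaw -0.0
```

View pics/s11.png

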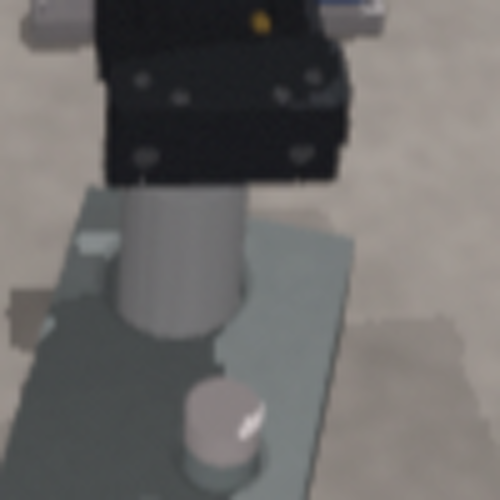

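Call:
apply_moves(
  slide=[
    [0.002, 0, 0],
    [0.003, 0, 0],
    [0.004, 0, 0],
    [0.005, 0, 0],
    [0.005, 0, 0],
    [0.005, 0, 0],
  ],
  yaw=[0, 0, 0, 0, 0, 0],
  gripper=[1, 1, 1, 1, 1, 1],
)

```text
t: 13.2
position: [509.8, -154.3, 149.6]
tcp_rot: [-103.9, 89.8, -13.9]
wrist_force: [-0.8, 0.4, 7.0]
width: 0.339
```

Call:
apply_moves(
  slide=[
    [0.003, 0, 0],
    [0.003, 0, 0],
    [0.003, 0, 0],
    [0.003, 0, 0],
    [0.003, 0, 0],
    [0.003, 0, 0],
    [0.003, 0, 0],
    [0.003, 0, 0],
  ],
  yaw=[0, 0, 0, 0, 0, 0, 0, 0],
  gripper=[0.2, -0.5, -1, -1, -1, -1, -1, -1],
)

```text
t: 13.87
position: [508.0, -154.3, 144.8]
tcp_rot: [114.3, 90.0, -155.7]
wrist_force: [-0.9, -0.2, -0.1]
width: 0.906
```

```bash
python3 - <<'E'
from h import *
from bench import *
plan((508.2,-154,370),90)
im,d=read_camera('side');crop(im,270,230,420,380,4,'pics/s12.png' )
p=camera_params('side');C=cloud(d,p)
m=(abs(C[...,0]-515)<60)&(abs(C[...,1]+165)<40)&(C[...,2]>62)&(C[...,2]<175)
Q=C[m]
for z in range(65,175,12):
    q=Q[abs(Q[:,2]-z)<6]
    if len(q)>10: print(z,len(q),'x',q[:,0].min().round(1),q[:,0].max().round(1),'y',q[:,1].min().round(1))
E
```

```text
t 13.87 pos [ 508.  -154.3  144.8] jaw 89.99 q [ 40.  33. -36. 109.  26.  46.  79.] F [-0.9 -0.2 -0.1] w 79.7
 slide [-2.252e-01 -2.000e-04  2.000e-04] rows 6.0 yaw -0.01
65 79 x 488.7 530.7 y -177.3
77 112 x 488.6 530.3 y -177.1
89 99 x 489.5 530.8 y -177.7
101 42 x 489.3 530.2 y -174.1
113 14 x 493.3 527.2 y -173.5
161 41 x 500.8 522.2 y -151.3
```

View pics/s12.png

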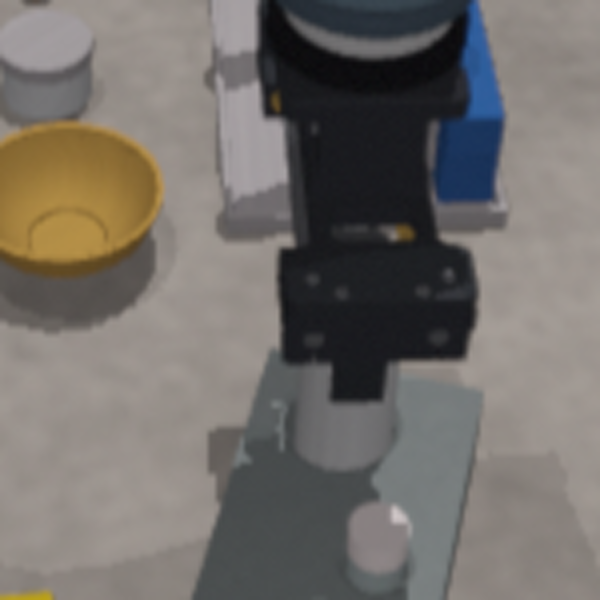

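Call:
apply_moves(
  slide=[
    [-0.02, 0, 0],
    [-0.055, 0, 0],
    [-0.095, 0, 0],
    [-0.135, 0, 0],
    [-0.175, 0, 0],
    [-0.21, 0, 0.01],
    [-0.215, 0.001, 0.04],
    [-0.215, 0.002, 0.08],
    [-0.215, 0.003, 0.12],
    [-0.215, 0.004, 0.16],
    [-0.21, 0.005, 0.2],
    [-0.2, 0.006, 0.24],
    [-0.19, 0.006, 0.28],
    [-0.185, 0.006, 0.315],
    [-0.185, 0.006, 0.345],
    [-0.185, 0.006, 0.355],
    [-0.185, 0.006, 0.355],
    [-0.185, 0.006, 0.355],
    [-0.185, 0.006, 0.355],
  ],
  yaw=[0, 0, 0, 0, 0, 0, 0, 0, 0, 0, 0, 0, 0, 0, 0, 0, 0, 0, 0],
  gripper=[-1, -1, -1, -1, -1, -1, -1, -1, -1, -1, -1, -1, -1, -1, -1, -1, -1, -1, -1],
)

```text
t: 15.5
position: [502.6, 198.6, 329.7]
tcp_rot: [179.4, 89.9, -90.8]
wrist_force: [-0.5, -0.2, 0.1]
width: 0.999
```

```bash
python3 - <<'E'
from h import *
from bench import *
plan((502,200.5,230),90)
im,d=read_camera('side');cv2.imwrite('pics/s13.png',im)
p=camera_params('side');C=cloud(d,p)
m=(abs(C[...,0]-515)<60)&(abs(C[...,1]+165)<40)&(C[...,2]>62)&(C[...,2]<175)
Q=C[m]
for z in range(65,180,14):
    q=Q[abs(Q[:,2]-z)<7]
    if len(q)>10: print(z,len(q),'x',q[:,0].min().round(1),q[:,0].max().round(1),'y',q[:,1].min().round(1))
p=camera_params('wrist');im,d=read_camera('wrist')
C=cloud(d,p);m=(C[...,2]>232)&(C[...,2]<265)&(abs(C[...,1]-200)<40)&(abs(C[...,0]-500)<60)
print(C[m].mean(0),C[m].min(0),C[m].max(0),m.sum(), [q.mean() for q in np.nonzero(m)])
E
```

```text
t 15.5 pos [502.6 198.6 329.7] jaw 89.84 q [ 12.  23. -50.  98.  19.  68.  47.] F [-0.5 -0.2  0.1] w 88.0
 slide [0.0996 0.0006 0.002 ] rows 3.0 yaw -0.16
65 89 x 488.7 530.6 y -177.7
79 129 x 488.4 530.1 y -177.0
93 124 x 489.2 530.7 y -177.4
107 139 x 488.9 529.9 y -177.2
121 257 x 488.7 531.2 y -177.5
135 96 x 496.0 524.4 y -170.3
149 109 x 495.6 523.9 y -171.4
163 242 x 495.4 524.9 y -169.9
[495.15913997 202.06243263 242.66006448] [481.38450757 187.75002577 232.18746104] [515.91125816 216.26904613 249.87000073] 2027 [np.float64(234.00345337937839), np.float64(327.9531327084361)]
```

View pics/s13.png

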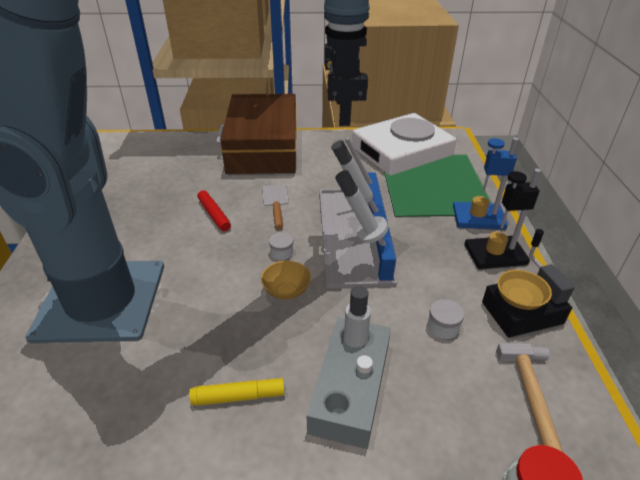

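Call:
apply_moves(
  slide=[
    [0.025, 0, 0.001],
    [0.05, 0, 0.001],
    [0.07, 0, 0.001],
    [0.085, 0, 0.001],
    [0.0985, 0, 0.001],
    [0.0985, 0, 0.001],
    [0.0985, 0, 0.001],
    [0.0985, 0, 0.001],
    [0.0985, 0, 0.001],
    [0.0985, 0, 0.001],
    [0.0985, 0, 0.001],
    [0.0985, 0, 0.001],
    [0.0985, 0, 0.001],
    [0.0985, 0, 0.001],
    [0.0985, 0, 0.001],
    [0.0985, 0, 0.001],
    [0.0985, 0, 0.001],
    [0.0985, 0, 0.001],
  ],
  yaw=[0, 0, 0, 0, 0, 0, 0, 0, 0, 0, 0, 0, 0, 0, 0, 0, 0, 0],
  gripper=[-1, -1, -1, -1, -1, 0.5, 1, 1, 1, 1, 1, 1, 1, 1, 1, 1, 1, 1],
  squeeze=25,
)

```text
t: 17.1
position: [502.0, 201.8, 231.4]
tcp_rot: [-6.8, 90.0, 83.2]
wrist_force: [0.7, 2.0, 0.9]
width: 0.332
```

```bash
python3 - <<'E'
from h import *
from bench import *
plan((448,200,336),90)
E
```

```text
t 17.1 pos [502.  201.8 231.4] jaw 89.99 q [  9.  29. -47. 104.  25.  58.  42.] F [0.7 2.  0.9] w 29.2
 slide [-0.1046  0.054  -0.0018] rows 3.0 yaw -0.01
```

Gripped. Draw 118 mm along the axis, then up.

Call:
apply_moves(
  slide=[
    [-0.0045, 0.0023, 0],
    [-0.0134, 0.0068, 0],
    [-0.0223, 0.0114, 0],
    [-0.0312, 0.0159, 0],
    [-0.04, 0.0204, 0],
    [-0.049, 0.025, 0],
    [-0.058, 0.0295, 0],
    [-0.067, 0.034, 0],
    [-0.076, 0.0387, 0],
    [-0.085, 0.0433, 0],
    [-0.094, 0.0479, 0],
    [-0.103, 0.0525, 0],
    [-0.109, 0.0555, 0],
    [-0.125, 0.0555, 0],
    [-0.14, 0.0555, 0],
    [-0.155, 0.0555, 0],
    [-0.168, 0.0555, 0],
    [-0.178, 0.0555, 0],
    [-0.18, 0.0555, 0],
  ],
  yaw=[0, 0, 0, 0, 0, 0, 0, 0, 0, 0, 0, 0, 0, 0, 0, 0, 0, 0, 0],
  gripper=[1, 1, 1, 1, 1, 1, 1, 1, 1, 1, 1, 1, 1, 1, 1, 1, 1, 1, 1],
)

```text
t: 18.68
position: [447.0, 202.2, 413.0]
tcp_rot: [-70.9, 89.9, 19.1]
wrist_force: [-0.2, -0.3, -1.5]
width: 0.333
```

```bash
python3 - <<'E'
from h import *
from bench import *
plan((468,-288,410),90)
im,d=read_camera('side');crop(im,250,0,450,190,3,'pics/s14.png' )
E
```

```text
t 18.68 pos [447.  202.2 413. ] jaw 89.99 q [ 17.  13. -54.  97.  11.  75.  51.] F [-0.2 -0.3 -1.5] w 29.3
 slide [ 0.0027 -0.0211 -0.4902] rows 12.0 yaw -0.01
```

View pics/s14.png

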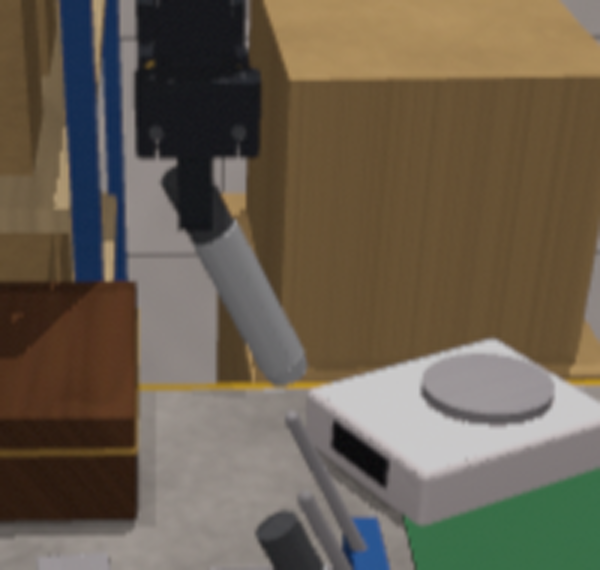

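Call:
apply_moves(
  slide=[
    [0, -0.001, -0.012],
    [0, -0.002, -0.036],
    [0, -0.003, -0.066],
    [0, -0.004, -0.098],
    [0, -0.006, -0.13],
    [0, -0.007, -0.162],
    [0, -0.009, -0.194],
    [0, -0.01, -0.226],
    [0, -0.012, -0.258],
    [0, -0.013, -0.29],
    [0, -0.014, -0.322],
    [0, -0.016, -0.354],
    [0, -0.017, -0.386],
    [0, -0.018, -0.416],
    [0, -0.019, -0.444],
    [0, -0.02, -0.468],
    [0, -0.021, -0.482],
    [0, -0.021, -0.49],
    [0, -0.021, -0.49],
    [0, -0.021, -0.49],
  ],
  yaw=[0, 0, 0, 0, 0, 0, 0, 0, 0, 0, 0, 0, 0, 0, 0, 0, 0, 0, 0, 0],
  gripper=[1, 1, 1, 1, 1, 1, 1, 1, 1, 1, 1, 1, 1, 1, 1, 1, 1, 1, 1, 1],
)

```text
t: 20.4
position: [467.7, -286.9, 411.0]
tcp_rot: [15.5, 89.9, 105.5]
wrist_force: [-0.2, 0.6, -2.1]
width: 0.333
```

```bash
python3 - <<'E'
from h import *
from bench import *
plan((468,-288,206),90)
E
```

```text
t 20.4 pos [ 467.7 -286.9  411. ] jaw 90.06 q [ 54.  17. -35.  90.  10.  76. 109.] F [-0.2  0.6 -2.1] w 29.3
 slide [ 0.205  -0.0004 -0.0014] rows 5.0 yaw 0.06
```

Call:
apply_moves(
  slide=[
    [0.01, 0, 0],
    [0.03, 0, 0],
    [0.055, 0, 0],
    [0.08, 0, 0],
    [0.105, 0, 0],
    [0.13, 0, 0],
    [0.155, 0, 0],
    [0.175, 0, 0],
    [0.19, 0, 0],
    [0.2, 0, 0],
    [0.205, 0, 0],
    [0.205, 0, 0],
    [0.205, 0, 0],
  ],
  yaw=[0, 0, 0, 0, 0, 0, 0, 0, 0, 0, 0, 0, 0],
  gripper=[1, 1, 1, 1, 1, 1, 1, 1, 1, 1, 1, 1, 1],
)

```text
t: 21.48
position: [467.9, -288.0, 206.9]
tcp_rot: [-110.6, 89.9, -20.6]
wrist_force: [-0.2, -0.3, -1.6]
width: 0.331
```

Call:
apply_moves(
  slide=[
    [0, 0, 0],
    [0, 0, 0],
    [0, 0, 0],
    [0, 0, 0],
    [0, 0, 0],
    [0, 0, 0],
  ],
  yaw=[0, 0, 0, 0, 0, 0],
  gripper=[1, 1, 1, 1, 1, 1],
  squeeze=8,
)

```text
t: 21.98
position: [467.5, -288.3, 206.4]
tcp_rot: [-147.0, 90.0, -57.0]
wrist_force: [-0.0, 0.1, -1.4]
width: 0.34
```

```bash
cat >> h.py <<'E'
def slim(name):
    from bench import read_camera,camera_params
    plan((468,-288,150),90)
    im,d=read_camera('side');crop(im,270,300,420,450,4,name)
    p=camera_params('side');C=cloud(d,p)
    m=(abs(C[...,0]-490)<75)&(abs(C[...,1]+295)<40)&(C[...,2]>62)&(C[...,2]<175)
    Q=C[m]
    for z in range(65,180,14):
        q=Q[abs(Q[:,2]-z)<7]
        if len(q)>10: print(z,len(q),'x',q[:,0].min().round(1),q[:,0].max().round(1),'y',q[:,1].min().round(1))
E
python3 -c "
from h import *
slim('pics/s15.png')"
```

```text
t 21.98 pos [ 467.5 -288.3  206.4] jaw 89.99 q [ 51.  28. -31. 105.  18.  52. 102.] F [-0.   0.1 -1.4] w 29.9
 slide [ 0.0564 -0.0005  0.0003] rows 2.0 yaw -0.01
79 32 x 513.4 539.9 y -302.4
93 113 x 507.0 540.2 y -304.6
107 139 x 498.7 536.2 y -304.8
121 141 x 491.3 528.5 y -304.5
135 140 x 483.9 521.7 y -304.3
149 82 x 481.6 511.2 y -305.4
```

View pics/s15.png

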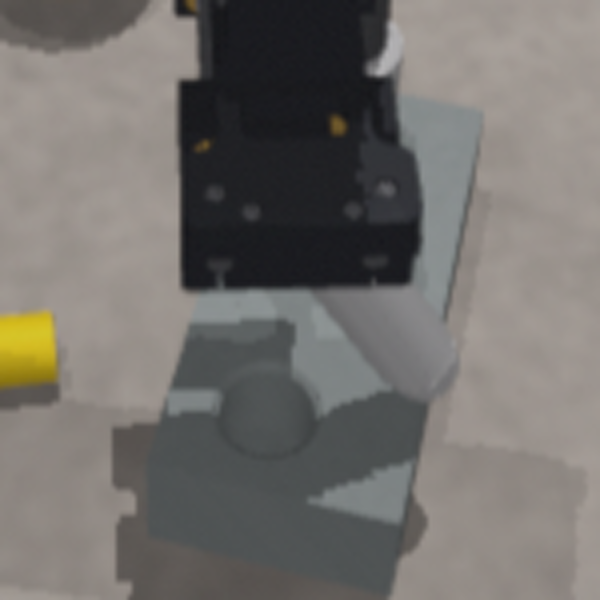

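Call:
apply_moves(
  slide=[
    [0, 0, 0],
    [0, 0, 0],
    [0, 0, 0],
    [0, 0, 0],
    [0, 0, 0],
    [0, 0, 0],
  ],
  yaw=[0, 0, 0, 0, 0, 0],
  gripper=[1, 1, 1, 1, 1, 1],
  squeeze=4.5,
)

```text
t: 22.53
position: [467.5, -288.2, 206.3]
tcp_rot: [-109.9, 90.0, -19.9]
wrist_force: [-1.1, -0.5, -1.3]
width: 0.339
```

```bash
python3 -c "
from h import *
slim('pics/s16.png')"
```

```text
t 22.53 pos [ 467.5 -288.2  206.3] jaw 89.99 q [ 51.  28. -31. 105.  18.  52. 102.] F [-1.1 -0.5 -1.3] w 29.8
 slide [ 0.0563 -0.0005  0.0002] rows 2.0 yaw -0.01
65 23 x 483.7 509.0 y -302.6
79 92 x 478.4 508.5 y -304.8
93 104 x 473.5 506.2 y -304.9
107 117 x 470.3 504.0 y -305.4
121 117 x 469.4 501.8 y -305.0
135 118 x 466.0 498.0 y -304.8
149 77 x 466.0 493.6 y -305.0
```

Call:
apply_moves(
  slide=[
    [0, 0, 0],
    [0, 0, 0],
    [0, 0, 0],
    [0, 0, 0],
    [0, 0, 0],
    [0, 0, 0],
  ],
  yaw=[0, 0, 0, 0, 0, 0],
  gripper=[1, 1, 1, 1, 1, 1],
  squeeze=3,
)

```text
t: 23.08
position: [467.4, -288.3, 206.3]
tcp_rot: [134.3, 90.0, -135.7]
wrist_force: [0.7, -0.3, -2.4]
width: 0.336
```

```bash
python3 -c "
from h import *
slim('pics/s17.png')"
```

```text
t 23.08 pos [ 467.4 -288.3  206.3] jaw 89.99 q [ 51.  28. -31. 105.  18.  52. 102.] F [ 0.7 -0.3 -2.4] w 29.6
 slide [ 0.0563 -0.0006  0.0003] rows 2.0 yaw -0.01
65 26 x 480.8 505.6 y -302.9
79 90 x 474.1 505.3 y -305.3
93 111 x 472.6 504.9 y -305.0
107 116 x 469.0 502.5 y -305.3
121 117 x 465.5 498.5 y -304.9
135 121 x 464.7 496.7 y -305.8
149 73 x 465.8 492.2 y -305.3
```

View pics/s17.png

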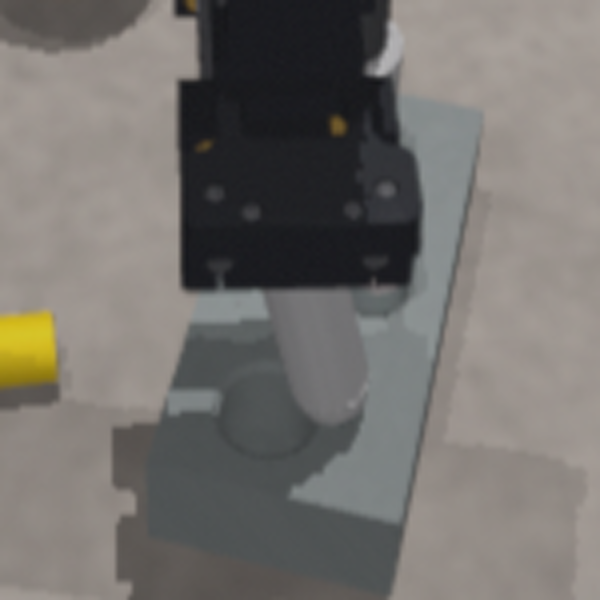

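Call:
apply_moves(
  slide=[
    [0, 0.008, 0],
    [0, 0.016, 0],
    [0, 0.022, 0],
    [0, 0.024, 0],
    [0, 0.024, 0],
    [0.005, 0.024, 0],
    [0.008, 0.024, 0],
    [0.008, 0.024, 0],
  ],
  yaw=[0, 0, 0, 0, 0, 0, 0, 0],
  gripper=[1, 1, 1, 1, 1, 1, 1, 1],
  squeeze=4,
)

```text
t: 23.8
position: [443.2, -287.9, 197.5]
tcp_rot: [48.3, 89.9, 138.3]
wrist_force: [-0.4, 0.2, -2.1]
width: 0.337
```

```bash
python3 -c "
from h import *
slim('pics/s18.png')"
```

```text
t 23.8 pos [ 443.2 -287.9  197.5] jaw 90.01 q [ 53.  27. -32. 108.  18.  50. 103.] F [-0.4  0.2 -2.1] w 29.7
 slide [ 0.0474 -0.0248 -0.0001] rows 2.0 yaw 0.01
65 52 x 449.5 479.7 y -303.8
79 112 x 447.8 479.3 y -305.4
93 105 x 444.6 475.5 y -304.2
107 118 x 443.0 473.6 y -304.4
121 113 x 440.0 471.8 y -304.8
135 100 x 439.9 467.9 y -304.7
```

View pics/s18.png

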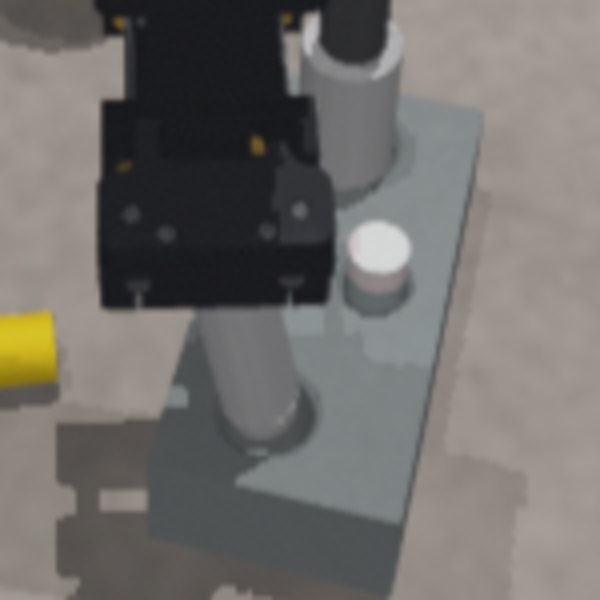

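Call:
apply_moves(
  slide=[
    [0.003, -0.002, 0],
    [0.007, -0.003, 0],
    [0.01, -0.004, 0],
    [0.012, -0.006, 0],
    [0.014, -0.009, 0],
    [0.016, -0.012, 0],
    [0.018, -0.015, 0],
    [0.018, -0.015, 0],
  ],
  yaw=[0, 0, 0, 0, 0, 0, 0, 0],
  gripper=[1, 1, 1, 1, 1, 1, 1, 1],
)

```text
t: 24.52
position: [459.0, -288.0, 179.9]
tcp_rot: [-19.3, 90.0, 70.8]
wrist_force: [0.3, -0.3, -2.6]
width: 0.339
```

```bash
python3 -c "
from h import *
slim('pics/s19.png')"
```

```text
t 24.52 pos [ 459.  -288.   179.9] jaw 90.02 q [ 51.  29. -31. 107.  19.  49. 101.] F [ 0.3 -0.3 -2.6] w 29.9
 slide [ 0.03   -0.0089 -0.    ] rows 1.0 yaw 0.02
65 76 x 452.9 484.1 y -305.0
79 103 x 452.6 484.0 y -305.1
93 109 x 450.8 481.4 y -304.4
107 101 x 450.5 481.3 y -304.5
121 43 x 453.2 475.5 y -304.3
```

View pics/s19.png

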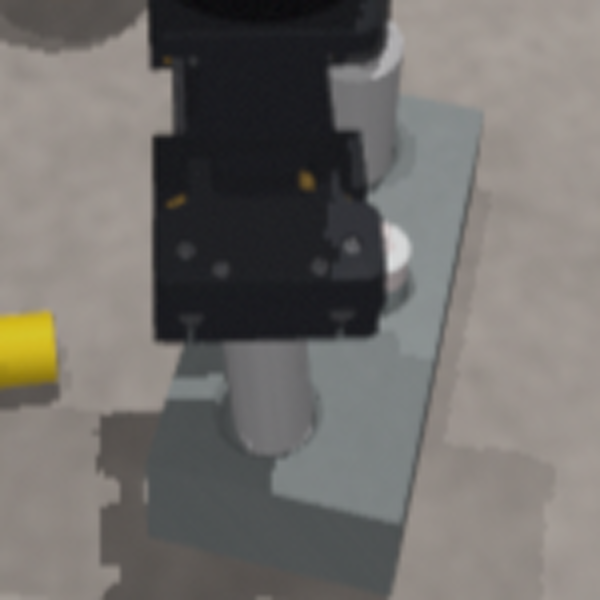

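Call:
apply_moves(
  slide=[
    [0.004, -0.003, 0],
    [0.008, -0.005, 0],
    [0.013, -0.007, 0],
    [0.018, -0.008, 0],
    [0.023, -0.0085, 0],
    [0.027, -0.0085, 0],
    [0.029, -0.0085, 0],
    [0.031, -0.0085, 0],
    [0.031, -0.0085, 0],
  ],
  yaw=[0, 0, 0, 0, 0, 0, 0, 0, 0],
  gripper=[1, 1, 1, 1, 1, 1, 1, 1, 1],
  squeeze=6,
)

```text
t: 25.32
position: [468.4, -288.5, 150.2]
tcp_rot: [-112.0, 89.8, -22.0]
wrist_force: [0.0, 1.3, 5.2]
width: 0.338
```

```bash
python3 -c "
from h import *
slim('pics/s20.png')"
```

```text
t 25.32 pos [ 468.4 -288.5  150.2] jaw 90.0 q [ 49.  32. -29. 107.  21.  46.  99.] F [0.  1.3 5.2] w 29.7
 slide [0.0002 0.0004 0.0005] rows 1.0 yaw -0.0
65 72 x 454.4 485.9 y -305.6
79 72 x 457.0 483.3 y -305.4
```

View pics/s20.png

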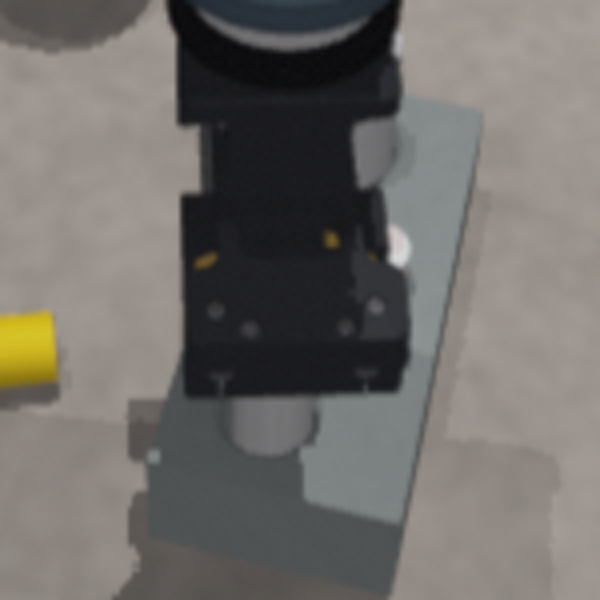

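Call:
apply_moves(
  slide=[
    [0.002, 0, 0],
    [0.003, 0, 0],
    [0.003, 0, 0],
    [0.003, 0, 0],
    [0.003, 0, 0],
    [0.003, 0, 0],
    [0.003, 0, 0],
    [0.003, 0, 0],
    [0.003, 0, 0],
    [0.003, 0, 0],
    [-0.015, 0, 0],
    [-0.045, 0, 0],
    [-0.085, 0, 0],
    [-0.12, 0, 0],
    [-0.15, 0, 0],
    [-0.17, 0, 0],
    [-0.17, 0, 0],
    [-0.17, 0, 0],
  ],
  yaw=[0, 0, 0, 0, 0, 0, 0, 0, 0, 0, 0, 0, 0, 0, 0, 0, 0, 0],
  gripper=[1, 1, 0.2, -0.5, -1, -1, -1, -1, -1, -1, -1, -1, -1, -1, -1, -1, -1, -1],
)

```text
t: 26.87
position: [467.3, -288.5, 320.1]
tcp_rot: [-132.1, 89.9, -42.1]
wrist_force: [0.2, 0.5, -0.3]
width: 0.998
```

```bash
python3 - <<'E'
from h import *
from bench import *
slim('pics/s21.png')
im,d=read_camera('side');cv2.imwrite('pics/s22.png',im)
p=camera_params('side');C=cloud(d,p)
m=(abs(C[...,0]-515)<60)&(abs(C[...,1]+165)<40)&(C[...,2]>62)&(C[...,2]<175)
Q=C[m]
for z in range(65,180,14):
    q=Q[abs(Q[:,2]-z)<7]
    if len(q)>10: print('wide',z,len(q),'x',q[:,0].min().round(1),q[:,0].max().round(1),'y',q[:,1].min().round(1))
im,d=read_camera('top');cv2.imwrite('pics/t22.png',im)
E
```

```text
t 26.87 pos [ 467.3 -288.5  320.1] jaw 89.98 q [ 54.  20. -34.  98.  13.  65. 106.] F [ 0.2  0.5 -0.3] w 87.9
 slide [ 0.1701 -0.0005  0.0007] rows 5.0 yaw -0.02
65 72 x 454.5 485.7 y -304.3
79 103 x 454.4 485.0 y -304.1
93 106 x 455.3 486.3 y -304.9
107 111 x 455.2 485.8 y -304.6
121 134 x 455.0 485.1 y -304.3
135 113 x 456.1 484.5 y -303.5
149 115 x 455.9 483.6 y -303.3
163 346 x 455.7 485.0 y -304.0
wide 65 88 x 488.6 530.6 y -177.5
wide 79 126 x 488.4 530.1 y -177.0
wide 93 124 x 489.5 530.9 y -177.5
wide 107 96 x 496.8 529.8 y -178.0
wide 121 169 x 500.8 531.5 y -176.8
wide 135 69 x 501.9 523.4 y -170.2
```

View pics/s22.png

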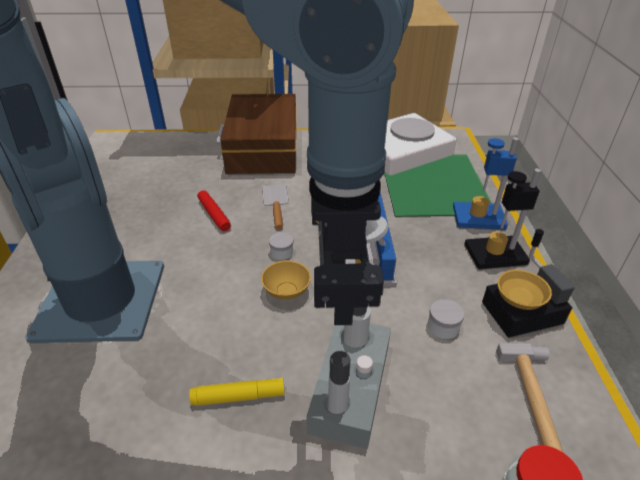

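View pics/t22.png

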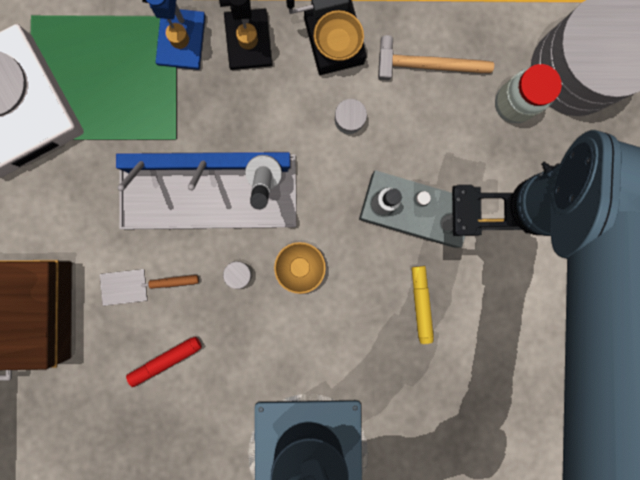

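```bash
python3 -c "
from bench import workorder
print(workorder.close_job())"
```

```text
the job is handed in; nothing more can be done
None
```

Both tubes now stand upright, mouth down, at the bottom of their own rack holes. I handed the job in at about 27 s of the 72 s allowed; no verdict was reported.

- **Method:** I drew each tube off along its peg, the wide one first, with a 25 N grip. The tool only points straight down, so I loosened the grip just above the hole and let each tube swing towards vertical. The wide one got to about 4° and the slim one to about 9°. I shifted the arm to put the mouth over the hole, and straightened the tube as it went in.
- **Seating:** I let go only after the upward wrist force showed contact with the bottom, about 7 N for the wide tube and 5 N for the slim one.
- **Last checks:**
  - In the final side-camera depth data both tube axes are vertical. Both tube shoulders are at about 122 mm, so the mouths are about 45 mm deep.
  - The tubes sit roughly 1.5–2.5 mm from the hole centres I measured, against the 9 mm allowed.
  - In the last side and top pictures the drive cap is still on its peg and nothing else looks moved.
  - The gripper was open and clear of everything.
- **Disagreements:** the side and top cameras differed by about 1–2 mm, and the wrist camera put the tubes about 1–2 mm further to the left. Neither was enough to matter.

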